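Ring flat 42 from the concierge's entry-phone

TASK

Ring flat 42 on the entry-phone station on the concierge's desk: press 4, then 2 on its telephone-style keypad, and then the long call bar at the right of the keypad. Tap each key lightly with a fingertip so that it goes well in, and let it come back up before the next; press no other key. Do not shove or lift the station, and leave the mug, parcel, stamp and key beside it where they are.

Things in the scene. Friction and masses are not known exactly. Their poses are not given: they have to be found in the camera images.
- station: entry-phone desk station, 300 (y) x 250 (x) mm, dark case, grey face plate with white keys, 1.6 kg, loose on rubber feet. Origin at desk level under its middle; x points away from the robot (the low front edge faces it), y to its user's left. On the far part of the face a dark display 116 x 38 mm, on the left a speaker grille of slots
- station_face (a point): middle of the face, 50 mm above the desk. The face slopes up 9 degrees along the station's x: 30 mm high at the front edge, 70 mm at the back. Keypad: blank keys 22 mm square, 38 mm apart both ways, 10 mm proud, in telephone order: 1 2 3 in the row farthest from the robot, then 4 5 6, then 7 8 9, nearest star 0 hash; 1 on the left (y+), 3 on the right
- key_4_top (a point): middle of the top of key 4 (left column, second row from the far side), 22 mm square. Every key moves 6 mm straight into the face on a spring: 2 N to start it, 6 N at the bottom stop; it counts as pressed beyond 2.5 mm (3.8 N) and springs back by itself. A fingertip up to 35 mm wide, centred on a key, clears the neighbouring keys
- key_2_top (a point): middle of the top of key 2 (middle column, row farthest from the robot), 22 mm square, same spring
- key_call_top (a point): middle of the top of the call key, a long bar 50 (y) x 24 (x) mm, 10 mm proud, on the near right of the station, level with the nearest keypad row, same spring
- key_1 (a joint): key 1, left column, farthest row: travel in m, 0 = up, 0.006 = fully down
- key_2 (a joint): key 2, middle column, farthest row: travel in m, 0 = up, 0.006 = fully down
- key_3 (a joint): key 3, right column, farthest row: travel in m, 0 = up, 0.006 = fully down
- key_4 (a joint): key 4, left column, second row: travel in m, 0 = up, 0.006 = fully down
- key_5 (a joint): key 5, middle column, second row: travel in m, 0 = up, 0.006 = fully down
- key_6 (a joint): key 6, right column, second row: travel in m, 0 = up, 0.006 = fully down
- key_7 (a joint): key 7, left column, third row: travel in m, 0 = up, 0.006 = fully down
- key_8 (a joint): key 8, middle column, third row: travel in m, 0 = up, 0.006 = fully down
- key_9 (a joint): key 9, right column, third row: travel in m, 0 = up, 0.006 = fully down
- key_star (a joint): key star, left column, nearest row: travel in m, 0 = up, 0.006 = fully down
- key_0 (a joint): key 0, middle column, nearest row: travel in m, 0 = up, 0.006 = fully down
- key_hash (a joint): key hash, right column, nearest row: travel in m, 0 = up, 0.006 = fully down
- key_call (a joint): call key (the long bar): travel in m, 0 = up, 0.006 = fully down
- key_door (a joint): door-release key (round, 32 mm, to the right of keys 3 and 6): travel in m, 0 = up, 0.006 = fully down
- mug: white ceramic mug, 80 mm wide, 95 mm high, standing to the left of the station; origin under its middle
- parcel: small cardboard parcel with a white label, 120 x 160 mm, 70 mm high, behind the far edge of the station; origin under its middle
- stamp: rubber stamp with a wooden knob, foot 30 x 55 mm, 72 mm high, to the right of the station; origin under its middle
- keyring: mailbox key on a brass tag, 70 mm long, 5 mm thick, lying to the left of the station near its front; origin under the middle of the tag

How it is judged (in metres and radians):
On the way, in this order (a step that is already met when the one before it is completed fails the run):
1. key 4 is pressed (more than 2.5 mm), key 2 and the call bar up (value of joint key_4 above 0.0025 m and value of joint each of key_2, key_call below 0.001 m), for 0.05 s.
2. key 2 is pressed (more than 2.5 mm), key 4 back up and the call bar up (value of joint key_2 above 0.0025 m and value of joint each of key_4, key_call below 0.001 m), for 0.05 s.
3. the call bar is pressed (more than 2.5 mm), keys 4 and 2 back up (value of joint key_call above 0.0025 m and value of joint each of key_4, key_2 below 0.001 m), for 0.05 s.
At the end, for the whole second after the job is handed in: All keys are back up (within 1 mm), the station stands flat and still within 10 mm of where it was, and the mug, parcel, stamp and key lie within 15 mm of where they were (value of joint each of key_1, key_2, key_3, key_4, key_5, key_6, key_7, key_8, key_9, key_star, key_0, key_hash, key_call, key_door below 0.001 m and distance of station from where it was at the start of the episode below 0.01 m and linear speed of station below 0.01 m/s and angle between station's own z axis and vertical below 0.05 rad and distance of each of mug, parcel, stamp, keyring from where it was at the start of the episode below 0.015 m); the robot touches nothing.
It fails at once if a key other than 4, 2 and the call bar is pressed (more than 2.5 mm) (value of joint any of key_1, key_3, key_5, key_6, key_7, key_8, key_9, key_star, key_0, key_hash, key_door above 0.0025 m).
It fails at once if the station is pressed harder than 40 N (contact force between any of the fingers, the arm and station above 40 N).
It fails at once if the station is shoved or lifted more than 10 mm (distance of station from where it was at the start of the episode above 0.01 m).
It fails at once if the station is tipped (angle between station's own z axis and vertical above 0.05 rad).
It fails at once if the mug, parcel, stamp or key is moved more than 15 mm (distance of any of mug, parcel, stamp, keyring from where it was at the start of the episode above 0.015 m).
It also fails if it takes over 42 s, if anything falls off the work surface, if the arm or the gripper's body presses on something with over 40 N, if the wrist force passes 120 N, or if a joint passes its speed limit or range.

ROBOT

A 7-joint arm with a two-finger parallel gripper is mounted at the origin on the work surface. World frame = base frame: x ahead of the robot, y to its left, z up, the work surface at z = 0. Lengths are in mm, angles in rad, forces in N, time in s.
With the tool pointing down it reaches from about 425 to 875 mm from the base axis. Payload 4.7 kg.
Tool frame: the origin (TCP) lies between the finger pads; the fingertips stand ahead of it and the grasp point (between the pads) lies 8 mm behind it (arm.tips_ahead is the z of the fingertips in the tool frame, in mm); z points along the fingers, y is the line along which they close (so a half turn about z gives the same grasp; the last joint's range is limited). The gripper opens to 85 mm and grips with 20 to 120 N. Pads are 22 mm wide; open, the fingers measure 114 mm over their backs; the gripper's body (76 mm by 85 mm) begins 54 mm behind the grasp point. The pads swing forward as they close: fully open they stand 13 mm farther back than shut.
Start: joints at [-1.286, 0.321, -0.07, 1.45, 0.023, 1.371, -0.057], TCP at [173.902, 626.324, 242.349] pointing down, gripper open.
Joint ranges: [-2.86, 2.86], [-0.3, 2.09], [-1.38, 1.24], [0.06, 2.45], [-1.56, 4.7], [0.09, 2.05], [-2.69, 2.69]. Speed limits (rad/s): [2.57, 2.57, 3.14, 3.14, 3.14, 3.14, 3.14].

INTERFACE

Orientations are given as a 3x3 rotation matrix whose columns are the frame's x, y, z axes.
In Python, from bench import arm gives the robot as it stands. The module is installed in compiled form; this text tells all that it offers.
- The arm moves only by the tool play_rows, never from a script. Its argument "motion" is a list of rows, each an object with "fingers": the closure, from 0 (fully open) to 1 (shut); "travel": the shift along the world's x, y, z in m, a list of three; "twist": the turn about the world's z in degrees. In form: [{"fingers": fingers, "travel": [tx, ty, tz], "twist": twist}, ...]. A call has 1 to 5 rows; each row shifts and turns the commanded pose from where the row before left it; what a row does not reach is not made up. A row lasts 1/12 s, in which the tool goes at most 41.7 mm and 7.16 degrees, less where a joint would pass 70% of its speed; a pose out of reach is approached as far as the arm can. A call is refused whole if a number of a shift passes 0.0417 or a number of a turn 7.16, either way. A call with a gripper value outside its range is refused whole. The fingers move at their own pace and stop on an object; "grip_force" is the grip in N (left out, the last holds). Time passes only in rows, so rows that do not move let the fingers close. It gives the time, the measured TCP pose, the force, the opening and the grip force at its end, in the units of the state.
- arm.get_state(): the state, without advancing time (a new reading comes with each control period).
- arm.read_camera(name): name is "scene" or "top"; returns the picture (480x640x3 uint8, red, green, blue); there is no depth.
- arm.get_calibration(name): a dict with "vertical_fov" (degrees; the focal length in pixels is half the picture's height over the tangent of half this angle, whatever the lens; pixels are square), "cx", "cy" (the principal point, pixels), "T" (4x4, takes a point from camera to world coordinates). Camera axes: x right, y down, z forward; pixel columns grow to the right and rows downward; lengths in mm; the calibration is good to about 2 mm. A picture is of the moment at which its call begins. get_calibration takes no time and is no camera call.
- arm.sign_off(): hands the job in; it is judged then, once.
The state is a dict: "time": time; "joint_pos": joint angles; "joint_velocities": joint speeds; "tau": joint torques, N m; "tool_pos": TCP position; "tcp_rot": TCP orientation; "wrist_force": force on the tool from outside, world axes, zero at the start; "ft_torque": the same for the moment, N m; "gripper_width": opening from 0.0 (shut) to 1.0 (fully open); "finger_force": force on a finger pad.
Only numpy, scipy, OpenCV 4.12 (cv2) and the standard library are available. Lean on these libraries where they do the work, as an engineer would, in place of code of your own. Each camera call takes 0.05 s, during which the arm holds its last target. There are 200 camera calls.

## Working session

There is one attempt and no reset: what is moved stays moved. The work goes in short steps, Python scripts to look and compute and a tool call to move; the robot and the scene stay as the last step left them, time stands still between calls to the robot, and variables do not carry over. Pictures are saved under pics/ and viewed, at most 10 in all, crops included, and the job is handed in when it is done.

Besides the shell and the picture viewer there is one more tool, called after "Request:" as a command line: name --argument value ..., lists and objects as JSON in quotes. play_rows: Moves the arm, as the interface text tells. Its arguments: {"type":"object","properties":{"motion":{"type":"array"},"grip_force":{"type":"number"}},"required":["motion"]}

```bash
mkdir -p pics; python3 - <<'E'
from bench import arm
import cv2
s=arm.get_state()
for k,v in s.items(): print(k,v)
print(arm.tips_ahead)
for n in("top","scene"):
    print(n,arm.get_calibration(n)); cv2.imwrite(f"pics/{n}0.png",arm.read_camera(n)[:,:,::-1])
E
```

```text
time 0.0
joint_pos [-1.28588482  0.32183679 -0.07007551  1.45167488  0.02258873  1.3707722
 -0.05688997]
joint_velocities [-3.74057854e-05  4.75375218e-05  7.28697044e-04  3.96592757e-04
 -5.43215938e-05 -6.96866204e-04 -8.32822992e-04]
tau [-3.07937098e-04 -4.93560827e+01 -3.82227469e-01 -3.14343488e+01
  1.29669509e-02  1.08838559e-02  1.71782222e-05]
tool_pos [173.79545883 625.80689118 241.21449157]
tcp_rot [[-9.63562061e-01  2.67484533e-01 -4.23323495e-04]
 [ 2.67484853e-01  9.63560276e-01 -1.85681362e-03]
 [-8.87712197e-05 -1.90238778e-03 -9.99998187e-01]]
wrist_force [ 0.54278272 -0.17416624 -1.33283313]
ft_torque [-0.0157824  -0.02485926  0.01662832]
finger_force 0.0
gripper_width 0.9987873919751217
11.0
top {'vertical_fov': 50.14555812277724, 'cx': 312.06271953998146, 'cy': 236.72801278220015, 'T': array([[-1.50500919e-02, -9.92761010e-01,  1.19159857e-01,
         5.09428963e+02],
       [-9.99862552e-01,  1.41135383e-02, -8.69968147e-03,
         6.79704926e+01],
       [ 6.95493736e-03, -1.19274410e-01, -9.92836967e-01,
         9.80347604e+02],
       [ 0.00000000e+00,  0.00000000e+00,  0.00000000e+00,
         1.00000000e+00]])}
scene {'vertical_fov': 47.218060838192976, 'cx': 327.76793387267884, 'cy': 235.4425864232188, 'T': array([[ 4.69394834e-01,  6.12472219e-01, -6.36039520e-01,
         1.35643637e+03],
       [ 8.82934537e-01, -3.33524286e-01,  3.30436308e-01,
        -3.22893479e+02],
       [-9.75156778e-03, -7.16686355e-01, -6.97327452e-01,
         8.96542702e+02],
       [ 0.00000000e+00,  0.00000000e+00,  0.00000000e+00,
         1.00000000e+00]])}
```

View pics/top0.png

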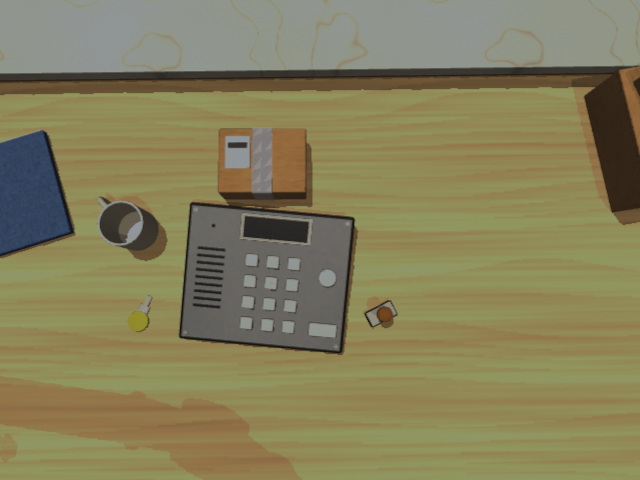

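View pics/scene0.png

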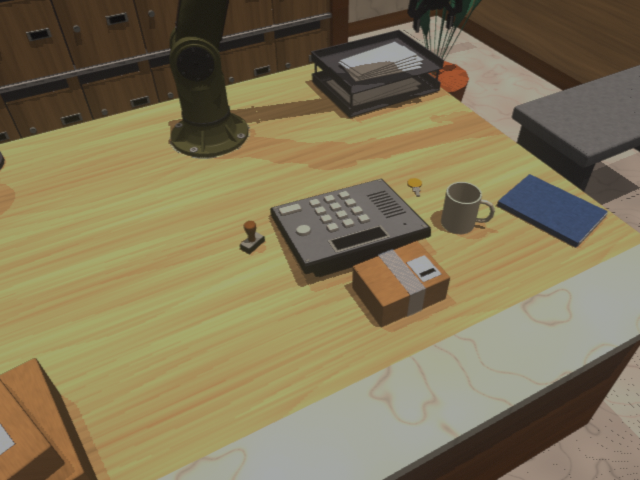

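The top view shows key 4 near (249,281), key 2 near (272,262) and the call bar near (322,330). In the scene view the keypad is near (340,210). Next I'll extract key centroids and fit the keypad pose.

```bash
python3 - <<'E'
import cv2
a=cv2.imread("pics/top0.png")[235:345,230:350]; b=cv2.imread("pics/scene0.png")[180:250,270:390]
cv2.imwrite("pics/ct.png",cv2.resize(a,None,fx=5,fy=5,interpolation=cv2.INTER_CUBIC))
cv2.imwrite("pics/cs.png",cv2.resize(b,None,fx=6,fy=6,interpolation=cv2.INTER_CUBIC))
for n,o,im in(("top",(230,235),a),("scene",(270,180),b)):
    g=cv2.cvtColor(im,cv2.COLOR_BGR2GRAY)
    for t in (125,140):
        k,_,st,c=cv2.connectedComponentsWithStats((g>t).astype('uint8'),connectivity=4)
        print(n,t,[(round(c[i][0]+o[0],1),round(c[i][1]+o[1],1),int(st[i][4])) for i in range(1,k) if st[i][4]>25])
E
```

```text
top 125 [(np.float64(253.2), np.float64(238.7), 40), (np.float64(294.6), np.float64(241.5), 78), (np.float64(251.1), np.float64(259.6), 122), (np.float64(272.2), np.float64(261.6), 123), (np.float64(293.5), np.float64(263.5), 123), (np.float64(326.9), np.float64(277.5), 216), (np.float64(249.1), np.float64(280.7), 121), (np.float64(270.3), np.float64(282.6), 122), (np.float64(291.5), np.float64(284.6), 122), (np.float64(247.3), np.float64(301.6), 119), (np.float64(268.4), np.float64(303.5), 122), (np.float64(289.5), np.float64(305.5), 122), (np.float64(348.1), np.float64(329.0), 88), (np.float64(245.5), np.float64(322.5), 120), (np.float64(266.6), np.float64(324.5), 120), (np.float64(287.6), np.float64(326.5), 120), (np.float64(321.9), np.float64(329.7), 320)]
top 140 [(np.float64(251.1), np.float64(259.7), 103), (np.float64(272.2), np.float64(261.7), 103), (np.float64(293.4), np.float64(263.6), 103), (np.float64(327.0), np.float64(277.6), 188), (np.float64(249.2), np.float64(280.9), 100), (np.float64(270.2), np.float64(282.8), 97), (np.float64(291.4), np.float64(284.7), 100), (np.fl
[... 1045 characters left out ...]
at64(303.4), np.float64(188.7), 1402), (np.float64(343.7), np.float64(193.6), 34), (np.float64(329.1), np.float64(197.4), 36), (np.float64(314.3), np.float64(201.4), 36), (np.float64(349.9), np.float64(201.0), 36), (np.float64(335.1), np.float64(205.1), 37), (np.float64(289.5), np.float64(208.0), 103), (np.float64(356.6), np.float64(208.8), 40), (np.float64(319.8), np.float64(209.2), 38), (np.float64(341.3), np.float64(213.1), 42), (np.float64(363.3), np.float64(217.0), 45), (np.float64(325.8), np.float64(217.4), 41), (np.float64(347.7), np.float64(221.4), 43), (np.float64(273.5), np.float64(240.1), 168), (np.float64(332.2), np.float64(225.9), 46), (np.float64(303.0), np.float64(228.5), 81)]
```

View pics/ct.png

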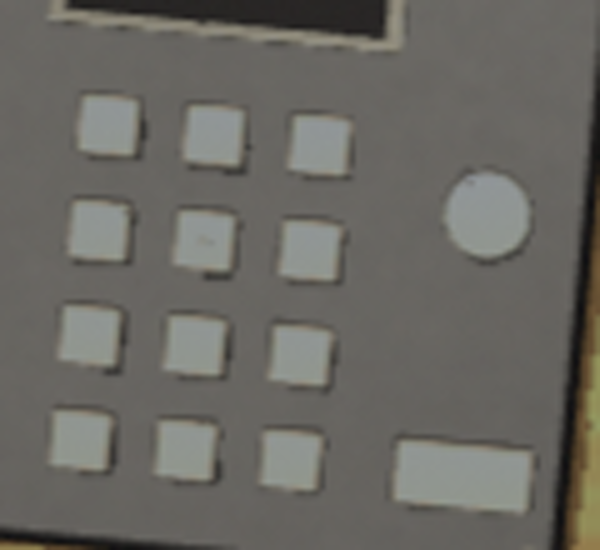

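View pics/cs.png

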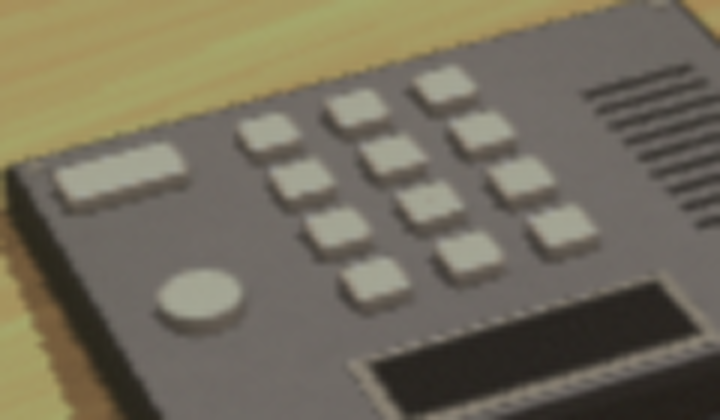

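The crops show all keys cleanly. The blob centroids match the keys, with key 4 at (249.2,280.9), key 2 at (272.2,261.7) and the call bar at (321.8,330.0) in the top view.

```bash
cat > fit.py <<'E'
from bench import arm
import numpy as np
from scipy.optimize import least_squares
# (col,row): col 0 = left (1,4,7,*), row 0 = far
top={(0,0):(251.1,259.7),(1,0):(272.2,261.7),(2,0):(293.4,263.6),(0,1):(249.2,280.9),(1,1):(270.2,282.8),(2,1):(291.4,284.7),
(0,2):(247.3,301.8),(1,2):(268.4,303.8),(2,2):(289.5,305.7),(0,3):(245.4,322.6),(1,3):(266.5,324.7),(2,3):(287.5,326.6),'c':(321.8,330)}
sc={(0,3):(343.7,193.6),(1,3):(329.1,197.4),(2,3):(314.3,201.4),(0,2):(349.9,201),(1,2):(335.1,205.1),(2,2):(319.8,209.2),
(0,1):(356.6,208.8),(1,1):(341.3,213.1),(2,1):(325.8,217.4),(0,0):(363.3,217),(1,0):(347.7,221.4),(2,0):(332.2,225.9),'c':(289.5,208)}
def proj(n,P):
    c=arm.get_calibration(n); T=c["T"]; q=(P-T[:3,3])@T[:3,:3]
    f=240/np.tan(np.radians(c["vertical_fov"]/2)); return q[:,:2]/q[:,2:]*f+[c["cx"],c["cy"]]
def pts(p,keys):
    cy,sy=np.cos(p[3]),np.sin(p[3]); a=np.radians(9)
    ux=np.array([cy*np.cos(a),sy*np.cos(a),np.sin(a)]); uy=np.array([-sy,cy,0])
    L=np.array([(-57.,p[4]) if k=='c' else ((1.5-k[1])*38,(1-k[0])*38) for k in keys])
    return p[:3]+L[:,:1]*ux+L[:,1:]*uy
def fit(use):
    r=lambda p:np.concatenate([(proj(n,pts(p,list(d)))-np.array(list(d.values()))).ravel() for n,d in use])
    s=least_squares(r,[420,140,60,0,-100]); return s.x,r(s.x)
if __name__=="__main__":
    for u in ([("top",top)],[("scene",sc)],[("top",top),("scene",sc)]):
        p,r=fit(u); print(p.round(3),"rms",np.sqrt((r**2).mean()).round(2),"max",abs(r).max().round(2))
        print(pts(p,[(0,1),(1,0),'c']).round(1).tolist())
E
python3 fit.py
```

```text
[ 5.19548e+02  1.38005e+02  5.44740e+01 -1.08000e-01 -9.98740e+01] rms 0.05 max 0.13
[[542.3, 173.7, 57.4], [575.5, 131.9, 63.4], [452.8, 44.8, 45.6]]
[ 5.21338e+02  1.38944e+02  5.33320e+01 -1.07000e-01 -1.00202e+02] rms 0.06 max 0.13
[[544.1, 174.7, 56.3], [577.3, 132.9, 62.2], [454.6, 45.3, 44.4]]
[ 5.19812e+02  1.38701e+02  5.21550e+01 -1.08000e-01 -1.00216e+02] rms 0.27 max 0.57
[[542.6, 174.5, 55.1], [575.8, 132.6, 61.1], [453.0, 45.2, 43.2]]
```

Request:
play_rows --motion '[{"fingers": 1, "travel": [0.02, -0.025, 0], "twist": 1.9}, {"fingers": 1, "travel": [0.023, -0.028, 0], "twist": 1.9}, {"fingers": 1, "travel": [0.023, -0.028, 0], "twist": 1.9}, {"fingers": 1, "travel": [0.023, -0.028, 0], "twist": 1.9}, {"fingers": 1, "travel": [0.023, -0.028, 0], "twist": 1.7}]' --grip_force 20

```text
time: 0.52
tool_pos: [286.6, 487.6, 241.8]
tcp_rot: [[-0.994, 0.106, -0.0], [0.106, 0.994, -0.001], [0.0, -0.001, -1.0]]
wrist_force: [0.3, 1.1, 0.3]
gripper_width: 0.3
finger_force: 0.0
```

Request:
play_rows --motion '[{"fingers": 1, "travel": [0.023, -0.028, 0], "twist": 0}, {"fingers": 1, "travel": [0.023, -0.028, 0], "twist": 0}, {"fingers": 1, "travel": [0.023, -0.028, 0], "twist": 0}, {"fingers": 1, "travel": [0.023, -0.028, 0], "twist": 0}, {"fingers": 1, "travel": [0.023, -0.028, 0], "twist": 0}]'

```text
time: 0.93
tool_pos: [401.6, 347.5, 242.0]
tcp_rot: [[-0.994, 0.108, -0.0], [0.108, 0.994, -0.0], [0.0, -0.0, -1.0]]
wrist_force: [0.8, 0.5, 0.2]
gripper_width: 0.001
finger_force: 0.0
```

Request:
play_rows --motion '[{"fingers": 1, "travel": [0.023, -0.028, 0], "twist": 0}, {"fingers": 1, "travel": [0.023, -0.028, 0], "twist": 0}, {"fingers": 1, "travel": [0.023, -0.028, 0], "twist": 0}, {"fingers": 1, "travel": [0.01, -0.012, 0], "twist": 0}, {"fingers": 1, "travel": [0, 0, 0], "twist": 0}]'

```text
time: 1.35
tool_pos: [482.8, 248.1, 242.1]
tcp_rot: [[-0.993, 0.117, 0.001], [0.117, 0.993, -0.002], [-0.001, -0.002, -1.0]]
wrist_force: [0.6, -0.2, 0.4]
gripper_width: -0.001
finger_force: 0.0
```

Request:
play_rows --motion '[{"fingers": 1, "travel": [0.02, -0.025, 0], "twist": 0}, {"fingers": 1, "travel": [0.02, -0.025, -0.02], "twist": 0}, {"fingers": 1, "travel": [0.0197, -0.024, -0.03], "twist": 0}, {"fingers": 1, "travel": [0, 0, -0.03], "twist": 0}, {"fingers": 1, "travel": [0, 0, -0.03], "twist": 0}]'

```text
time: 1.77
tool_pos: [539.6, 178.8, 132.2]
tcp_rot: [[-0.994, 0.111, 0.001], [0.111, 0.994, 0.0], [-0.001, 0.0, -1.0]]
wrist_force: [-0.1, 0.6, -0.3]
gripper_width: 0.0
finger_force: 0.0
```

Request:
play_rows --motion '[{"fingers": 1, "travel": [0, 0, -0.025], "twist": 0}, {"fingers": 1, "travel": [0, 0, -0.01], "twist": 0}, {"fingers": 1, "travel": [0, 0, 0], "twist": 0}, {"fingers": 1, "travel": [0, 0, 0], "twist": 0}]'

```text
time: 2.1
tool_pos: [538.8, 181.0, 98.7]
tcp_rot: [[-0.994, 0.107, -0.0], [0.107, 0.994, 0.0], [0.0, 0.0, -1.0]]
wrist_force: [0.5, 0.1, -0.5]
gripper_width: 0.0
finger_force: 0.0
```

```bash
python3 - <<'E'
from bench import arm
import cv2
print(arm.tips_ahead,arm.get_state()["tool_pos"])
b=arm.read_camera("scene")[130:250,270:430,::-1]; cv2.imwrite("pics/s1.png",cv2.resize(b,None,fx=5,fy=5,interpolation=cv2.INTER_CUBIC))
E
```

```text
11.0 [538.77881761 180.97286819  98.72823597]
```

View pics/s1.png

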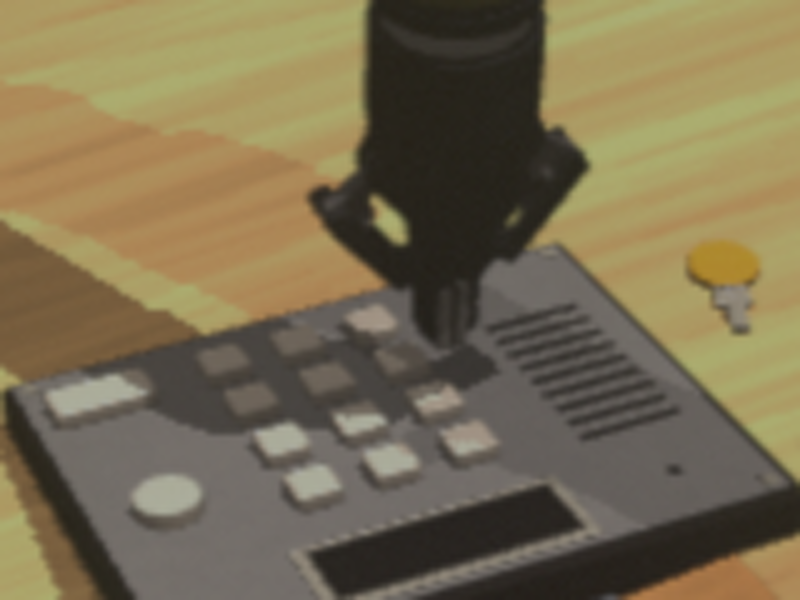

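The picture shows the closed fingertips at scene pixel about (359,199), above and left of key 4. I'll correct sideways and check the projection.

Request:
play_rows --motion '[{"fingers": 1, "travel": [0.0037, -0.007, -0.008], "twist": 0}, {"fingers": 1, "travel": [0, 0, -0.008], "twist": 0}, {"fingers": 1, "travel": [0, 0, 0], "twist": 0}, {"fingers": 1, "travel": [0, 0, 0], "twist": 0}]'

```text
time: 2.48
tool_pos: [542.4, 172.9, 82.2]
tcp_rot: [[-0.994, 0.109, -0.001], [0.109, 0.994, -0.0], [0.001, -0.0, -1.0]]
wrist_force: [0.4, 0.3, 0.3]
gripper_width: -0.0
finger_force: 0.0
```

```bash
python3 - <<'E'
from bench import arm
import cv2,numpy as np
from fit import proj
s=arm.get_state();p=s["tool_pos"]-[0,0,11];print(p,s["wrist_force"])
c=np.array([p+[dx,dy,0] for dx in(-11,11) for dy in(-14,14)])
for n,o,h in(("scene",(300,160),5),("top",(215,240),5)):
    im=arm.read_camera(n)[:,:,::-1][o[1]:o[1]+80,o[0]:o[0]+80].copy()
    im=cv2.resize(im,None,fx=h,fy=h,interpolation=cv2.INTER_CUBIC)
    for q in np.vstack([proj(n,c),proj(n,p[None])]): cv2.circle(im,tuple(int(v) for v in ((q-o)+.5)*h),3,(0,0,255),-1)
    cv2.imwrite(f"pics/{n}2.png",im)
cv2.imwrite("pics/both2.png",np.hstack([cv2.imread("pics/scene2.png"),cv2.imread("pics/top2.png")]))
E
```

```text
[542.40727096 172.87539709  71.16852671] [0.40564365 0.2708858  0.25304945]
```

View pics/both2.png

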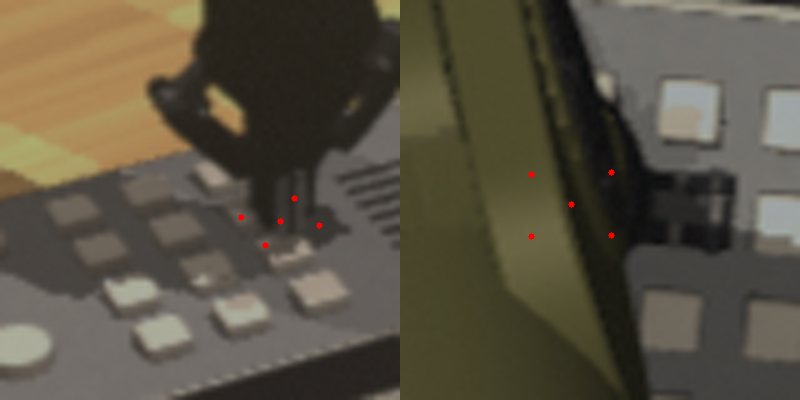

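The scene projection matches the fingertips at crop (280,222), over key 4; the top view is hidden by the arm. I'll descend gently.

Request:
play_rows --motion '[{"fingers": 1, "travel": [0, 0.0012, -0.005], "twist": 0}, {"fingers": 1, "travel": [0, 0, -0.004], "twist": 0}, {"fingers": 1, "travel": [0, 0, 0], "twist": 0}]'

```text
time: 2.83
tool_pos: [541.9, 174.4, 72.4]
tcp_rot: [[-0.994, 0.108, -0.001], [0.108, 0.994, -0.0], [0.001, -0.001, -1.0]]
wrist_force: [-0.4, 0.4, -1.1]
gripper_width: 0.004
finger_force: 0.0
```

Request:
play_rows --motion '[{"fingers": 1, "travel": [0, 0, -0.001], "twist": 0}, {"fingers": 1, "travel": [0, 0, -0.001], "twist": 0}, {"fingers": 1, "travel": [0, 0, 0], "twist": 0}]'

```text
time: 3.08
tool_pos: [542.6, 174.4, 71.3]
tcp_rot: [[-0.994, 0.108, 0.0], [0.108, 0.994, 0.0], [-0.0, 0.0, -1.0]]
wrist_force: [0.3, 0.1, -0.3]
gripper_width: 0.002
finger_force: 0.0
```

Request:
play_rows --motion '[{"fingers": 1, "travel": [0, 0, -0.001], "twist": 0}, {"fingers": 1, "travel": [0, 0, -0.001], "twist": 0}, {"fingers": 1, "travel": [0, 0, 0], "twist": 0}]'

```text
time: 3.33
tool_pos: [542.9, 174.4, 69.7]
tcp_rot: [[-0.994, 0.108, 0.001], [0.108, 0.994, 0.0], [-0.001, 0.0, -1.0]]
wrist_force: [-0.9, -0.8, 2.7]
gripper_width: -0.001
finger_force: 1.4
```

Contact is at about TCP z 70. Now I'll go about 4 mm further in.

Request:
play_rows --motion '[{"fingers": 1, "travel": [0, 0, -0.001], "twist": 0}, {"fingers": 1, "travel": [0, 0, -0.001], "twist": 0}, {"fingers": 1, "travel": [0, 0, 0], "twist": 0}]'

```text
time: 3.58
tool_pos: [543.2, 174.4, 67.8]
tcp_rot: [[-0.994, 0.108, 0.001], [0.108, 0.994, 0.0], [-0.001, 0.001, -1.0]]
wrist_force: [-0.9, -0.2, 4.6]
gripper_width: 0.002
finger_force: 2.1
```

Request:
play_rows --motion '[{"fingers": 1, "travel": [0, 0, -0.001], "twist": 0}, {"fingers": 1, "travel": [0, 0, -0.001], "twist": 0}, {"fingers": 1, "travel": [0, 0, 0], "twist": 0}, {"fingers": 1, "travel": [0, 0, 0], "twist": 0}]'

```text
time: 3.92
tool_pos: [543.5, 174.3, 66.0]
tcp_rot: [[-0.994, 0.109, 0.002], [0.109, 0.994, 0.0], [-0.002, 0.001, -1.0]]
wrist_force: [0.4, 0.5, 5.7]
gripper_width: 0.002
finger_force: 2.7
```

Request:
play_rows --motion '[{"fingers": 1, "travel": [0, 0, -0.001], "twist": 0}, {"fingers": 1, "travel": [0, 0, 0], "twist": 0}, {"fingers": 1, "travel": [0, 0, 0.01], "twist": 0}, {"fingers": 1, "travel": [0, 0, 0.02], "twist": 0}, {"fingers": 1, "travel": [0, 0, 0], "twist": 0}]'

```text
time: 4.33
tool_pos: [544.0, 175.0, 97.2]
tcp_rot: [[-0.994, 0.108, 0.003], [0.108, 0.994, 0.002], [-0.003, 0.002, -1.0]]
wrist_force: [1.5, -0.0, 0.9]
gripper_width: -0.001
finger_force: 0.0
```

Request:
play_rows --motion '[{"fingers": 1, "travel": [0.011, -0.014, 0], "twist": 0}, {"fingers": 1, "travel": [0.011, -0.014, 0], "twist": 0}, {"fingers": 1, "travel": [0.011, -0.014, 0], "twist": 0}, {"fingers": 1, "travel": [0, 0, 0], "twist": 0}, {"fingers": 1, "travel": [0, 0, 0], "twist": 0}]'

```text
time: 4.75
tool_pos: [575.3, 131.3, 93.7]
tcp_rot: [[-0.994, 0.11, -0.001], [0.11, 0.994, -0.0], [0.001, -0.001, -1.0]]
wrist_force: [-0.9, -0.4, 0.6]
gripper_width: -0.003
finger_force: 0.0
```

Request:
play_rows --motion '[{"fingers": 1, "travel": [0.0005, 0.001, -0.008], "twist": 0}, {"fingers": 1, "travel": [0, 0, -0.006], "twist": 0}, {"fingers": 1, "travel": [0, 0, 0], "twist": 0}, {"fingers": 1, "travel": [0, 0, 0], "twist": 0}]'

```text
time: 5.08
tool_pos: [575.0, 134.1, 79.3]
tcp_rot: [[-0.994, 0.107, -0.002], [0.107, 0.994, -0.0], [0.002, -0.0, -1.0]]
wrist_force: [-0.1, 0.2, -0.3]
gripper_width: 0.004
finger_force: 0.0
```

Request:
play_rows --motion '[{"fingers": 1, "travel": [0, 0, -0.001], "twist": 0}, {"fingers": 1, "travel": [0, 0, -0.001], "twist": 0}, {"fingers": 1, "travel": [0, 0, -0.001], "twist": 0}, {"fingers": 1, "travel": [0, 0, 0], "twist": 0}]'

```text
time: 5.42
tool_pos: [576.1, 133.5, 77.3]
tcp_rot: [[-0.994, 0.108, 0.0], [0.108, 0.994, 0.0], [-0.0, 0.0, -1.0]]
wrist_force: [0.3, -0.5, -0.4]
gripper_width: -0.0
finger_force: 0.0
```

Request:
play_rows --motion '[{"fingers": 1, "travel": [0, 0, -0.001], "twist": 0}, {"fingers": 1, "travel": [0, 0, -0.001], "twist": 0}, {"fingers": 1, "travel": [0, 0, 0], "twist": 0}]'

```text
time: 5.67
tool_pos: [576.4, 133.4, 75.7]
tcp_rot: [[-0.994, 0.108, 0.001], [0.108, 0.994, 0.0], [-0.001, 0.0, -1.0]]
wrist_force: [-0.4, 0.6, 2.8]
gripper_width: -0.0
finger_force: 1.4
```

Request:
play_rows --motion '[{"fingers": 1, "travel": [0, 0, -0.001], "twist": 0}, {"fingers": 1, "travel": [0, 0, -0.001], "twist": 0}, {"fingers": 1, "travel": [0, 0, -0.001], "twist": 0}, {"fingers": 1, "travel": [0, 0, 0], "twist": 0}]'

```text
time: 6.0
tool_pos: [576.8, 133.3, 72.8]
tcp_rot: [[-0.994, 0.108, 0.001], [0.108, 0.994, 0.0], [-0.001, 0.0, -1.0]]
wrist_force: [0.5, -0.4, 5.4]
gripper_width: -0.003
finger_force: 2.4
```

Request:
play_rows --motion '[{"fingers": 1, "travel": [0, 0, -0.001], "twist": 0}, {"fingers": 1, "travel": [0, 0, -0.001], "twist": 0}, {"fingers": 1, "travel": [0, 0, 0], "twist": 0}, {"fingers": 1, "travel": [0, 0, 0], "twist": 0}]'

```text
time: 6.33
tool_pos: [577.1, 133.3, 71.2]
tcp_rot: [[-0.994, 0.108, 0.002], [0.108, 0.994, 0.0], [-0.002, 0.001, -1.0]]
wrist_force: [0.7, -1.4, 5.7]
gripper_width: -0.001
finger_force: 3.0
```

Request:
play_rows --motion '[{"fingers": 1, "travel": [0, 0, 0.01], "twist": 0}, {"fingers": 1, "travel": [0, 0, 0.02], "twist": 0}, {"fingers": 1, "travel": [-0.02, -0.015, 0], "twist": 0}, {"fingers": 1, "travel": [-0.026, -0.018, 0], "twist": 0}, {"fingers": 1, "travel": [-0.026, -0.018, 0], "twist": 0}]'

```text
time: 6.75
tool_pos: [503.0, 82.0, 100.3]
tcp_rot: [[-0.994, 0.107, -0.001], [0.107, 0.994, -0.0], [0.001, -0.001, -1.0]]
wrist_force: [0.0, -1.0, 0.6]
gripper_width: -0.001
finger_force: 0.0
```

Request:
play_rows --motion '[{"fingers": 1, "travel": [-0.026, -0.018, 0], "twist": 0}, {"fingers": 1, "travel": [-0.026, -0.019, 0], "twist": 0}, {"fingers": 1, "travel": [0, 0, 0], "twist": 0}, {"fingers": 1, "travel": [0, 0, 0], "twist": 0}, {"fingers": 1, "travel": [0, 0, 0], "twist": 0}]'

```text
time: 7.17
tool_pos: [452.4, 45.8, 100.7]
tcp_rot: [[-0.994, 0.108, 0.001], [0.108, 0.994, 0.001], [-0.001, 0.001, -1.0]]
wrist_force: [0.3, 1.0, -0.3]
gripper_width: 0.006
finger_force: 0.0
```

Request:
play_rows --motion '[{"fingers": 1, "travel": [0, -0.001, -0.015], "twist": 0}, {"fingers": 1, "travel": [0, 0, -0.015], "twist": 0}, {"fingers": 1, "travel": [0, 0, -0.007], "twist": 0}, {"fingers": 1, "travel": [0, 0, 0], "twist": 0}, {"fingers": 1, "travel": [0, 0, 0], "twist": 0}]'

```text
time: 7.58
tool_pos: [452.4, 44.7, 63.2]
tcp_rot: [[-0.994, 0.108, -0.001], [0.108, 0.994, -0.001], [0.001, -0.001, -1.0]]
wrist_force: [0.4, 0.4, 0.5]
gripper_width: -0.001
finger_force: 0.0
```

Request:
play_rows --motion '[{"fingers": 1, "travel": [0, 0, -0.001], "twist": 0}, {"fingers": 1, "travel": [0, 0, -0.001], "twist": 0}, {"fingers": 1, "travel": [0, 0, -0.001], "twist": 0}, {"fingers": 1, "travel": [0, 0, -0.001], "twist": 0}, {"fingers": 1, "travel": [0, 0, 0], "twist": 0}]'

```text
time: 8.0
tool_pos: [452.2, 44.4, 59.5]
tcp_rot: [[-0.994, 0.108, 0.0], [0.108, 0.994, 0.0], [-0.0, 0.0, -1.0]]
wrist_force: [-0.0, 0.1, -0.3]
gripper_width: 0.003
finger_force: 0.0
```

Request:
play_rows --motion '[{"fingers": 1, "travel": [0, 0, -0.001], "twist": 0}, {"fingers": 1, "travel": [0, 0, -0.001], "twist": 0}, {"fingers": 1, "travel": [0, 0, 0], "twist": 0}]'

```text
time: 8.25
tool_pos: [452.5, 44.4, 57.7]
tcp_rot: [[-0.994, 0.108, 0.001], [0.108, 0.994, 0.0], [-0.001, 0.0, -1.0]]
wrist_force: [-1.3, -0.6, 2.0]
gripper_width: -0.001
finger_force: 1.4
```

Request:
play_rows --motion '[{"fingers": 1, "travel": [0, 0, -0.001], "twist": 0}, {"fingers": 1, "travel": [0, 0, -0.001], "twist": 0}, {"fingers": 1, "travel": [0, 0, -0.001], "twist": 0}, {"fingers": 1, "travel": [0, 0, 0], "twist": 0}]'

```text
time: 8.58
tool_pos: [452.9, 44.4, 54.7]
tcp_rot: [[-0.994, 0.108, 0.002], [0.108, 0.994, 0.0], [-0.001, 0.0, -1.0]]
wrist_force: [1.3, -0.4, 6.0]
gripper_width: 0.003
finger_force: 2.4
```

Request:
play_rows --motion '[{"fingers": 1, "travel": [0, 0, -0.001], "twist": 0}, {"fingers": 1, "travel": [0, 0, -0.001], "twist": 0}, {"fingers": 1, "travel": [0, 0, 0], "twist": 0}, {"fingers": 1, "travel": [0, 0, 0], "twist": 0}]'

```text
time: 8.92
tool_pos: [453.1, 44.3, 53.0]
tcp_rot: [[-0.994, 0.108, 0.002], [0.108, 0.994, 0.0], [-0.002, 0.0, -1.0]]
wrist_force: [-0.1, -1.0, 6.2]
gripper_width: 0.001
finger_force: 3.0
```

Request:
play_rows --motion '[{"fingers": 1, "travel": [0, 0, 0.01], "twist": 0}, {"fingers": 1, "travel": [0, 0, 0.03], "twist": 0}, {"fingers": 1, "travel": [0, 0, 0.04], "twist": 0}, {"fingers": 1, "travel": [0, 0, 0.03], "twist": 0}, {"fingers": 1, "travel": [0, 0, 0], "twist": 0}]'

```text
time: 9.33
tool_pos: [455.3, 45.0, 168.5]
tcp_rot: [[-0.994, 0.108, 0.009], [0.108, 0.994, 0.003], [-0.009, 0.004, -1.0]]
wrist_force: [2.2, 0.3, 0.6]
gripper_width: -0.002
finger_force: 0.0
```

```bash
python3 - <<'E'
from bench import arm
import cv2
cv2.imwrite("pics/end.png",arm.read_camera("scene")[:,:,::-1])
E
```

```text
(no output)
```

View pics/end.png

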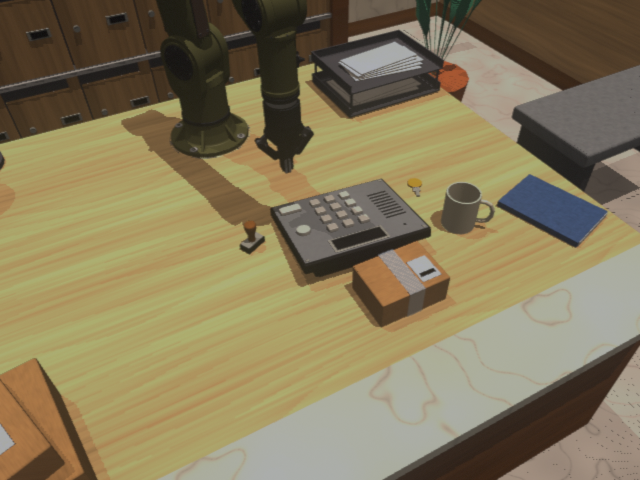

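The picture shows the arm clear (tip at (287,168)). The station (corner (272,212)) and all the other items are where they were, so I'll hand the job in.

```bash
python3 -c "
from bench import arm
print(arm.sign_off())"
```

```text
the job is handed in; nothing more can be done
None
```

I pressed 4, then 2, then the call bar, each about 5 mm deep at roughly 6 N, and raised the finger clear after each. In the last picture the station and the items beside it look unmoved, and the job is handed in; no verdict came back.

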